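Hold back the belt tensioner of an opened lab shaker

TASK

The shaker's cover is off so that a new drive belt can be put on. Pull the orange-handled key straight up out of the blue tool block, put its steel blade against the yellow saddle of the sprung tensioner arm, and gently push the arm back past its ratchet click and about a centimetre beyond, so that the key and not the red pawl holds it. Finish holding it there: key in the gripper, still pressing on the saddle; do not force it, touch the drive with nothing but the key, and leave everything else where it stands.

Things in the scene. Friction and masses are not known exactly. Their poses are not given: they have to be found in the camera images.
- drive: Fixed shaker drive: white case 240 (x) x 270 (y) x 50 mm, deck on top at height 50 mm; origin at the centre of its underside, z up. On the deck: black pulley (radius 46, at x +65, y -85), aluminium pulley (x +90, y +75), pawl guide (about x +20, y +55), tensioner arm; saddle tops 42 mm, the rest 36 mm or less above the deck. The deck on the -x side of the arm is free.
- tensioner_arm: Steel tensioner arm, 130 mm long, 18 wide, 14 tall, with a white idler roller on it and the yellow saddle on its pushed side. Origin on its pivot axis, 17 mm above the deck (x -30, y -100 mm in the drive's frame); y along the arm to its free end, z up, x the direction of pushing. Turns with joint tensioner.
- tensioner (a joint): Angle (rad) of the steel tensioner arm (130 x 18 mm). Starts at 0, pointing from the pivot along the drive's +y; grows clockwise from above (end moves to the drive's +x). Sprung back to 0: about 1.6 N at the saddle to start, 4 N at 0.4, plus about 3 N over the pawl at 0.2 to 0.3. Clicks at about 0.36; let go, it rests on the pawl at about 0.37. Clear of the pawl: 0.42 or more. End stop 0.70.
- pawl (a joint): Travel of the red sprung ratchet pawl, in m: 0 with its nose out (before the click and again after it), up to about 0.005 while the arm's end pin rides over the nose.
- saddle (a point): Yellow saddle on the tensioner arm, 92 mm from the pivot: upright face 36 mm wide, 34 tall (8 to 42 mm above the deck) between two side walls standing 12 mm out to the pusher. Origin mid-face, 15 mm to the pushed side (-x) of the arm's centre line; x points into the face (push direction), y along the arm away from the pivot, z up. Turns with the arm.
- block: Fixed blue tool block 50 (x) x 180 (y) x 80 mm, origin at the centre of its underside, z up. Three holes in its top (11 mm wide, 75 mm deep), at y -60, 0 and +60 mm, each with a tool standing upright in it, handle shoulder on the block's top. Which tool stands in which hole varies.
- key: The key, 90 g, loose: straight tool 140 mm long with a round orange handle (18 mm diameter, upper 70 mm, black band) and a plain round steel blade (8 mm diameter, lower 70 mm). Origin at the tip of the blade, z along the tool to the handle. Its shoulder is at z 70 mm and at the start it stands 80 mm above the table.
- driver_black: Like the key but with a black handle; stays in the block. Origin at its tip.
- driver_green: Like the key but with a green handle; stays in the block. Origin at its tip.
- vial_red: Small glass vial, 28 mm diameter, 45 mm tall, red cap, standing on the table; origin at the centre of its underside. Leave alone.
- vial_blue: The same with a blue cap. Leave alone.
- vial_green: The same with a green cap. Leave alone.
- timer: White bench timer 60 x 70 x 18 mm, origin at the centre of its underside. Leave alone.
- microplate: White plate with pink wells 86 x 128 x 15 mm, origin at the centre of its underside. Leave alone.
There are look-alikes about, which are no part of the job. Several things have the shape of the key; the one meant has the colours described above.

How it is judged:
By the outcome, as a careful person would: the job done as asked, in the order asked, and still so for the second after the job is handed in, while the arm keeps its last pose, push and grip.
It also fails if it takes over 45 s, if anything falls off the work surface, if the arm or the gripper's body presses on something with over 40 N, if the wrist force passes 120 N, or if a joint passes its speed limit or range.

ROBOT

A 6-joint arm with a two-finger parallel gripper is mounted at the origin on the work surface. World frame = base frame: x ahead of the robot, y to its left, z up, the work surface at z = 0. Lengths are in mm, angles in rad, forces in N, time in s.
With the tool pointing down it reaches from about 350 to 725 mm from the base axis. Payload 6 kg.
Tool frame: the origin (TCP) lies midway between the tips of the shut fingers; the grasp point (between the pads) lies 19 mm behind it; z points along the fingers, y is the line along which they close (so a half turn about z gives the same grasp; the last joint's range is limited). The gripper opens to 85 mm and grips with 20 to 120 N. Pads are 22 mm wide; open, the fingers measure 114 mm over their backs; the gripper's body (76 mm by 85 mm) begins 54 mm behind the grasp point. The pads swing forward as they close: fully open they stand 13 mm farther back than shut.
Start: joints at [1.517, 0.04, 0.085, 0, -1.615, -0.334], TCP at [226.864, 555.433, 231.261] pointing down, gripper open.
Joint ranges: [-2.56, 2.56], [-1.29, 2.01], [-1.08, 1.49], [-3.29, 1.98], [-2.81, -0.18], [-2.99, 2.99]. Speed limits (rad/s): [2.57, 2.57, 3.01, 3.14, 3.14, 3.14].

INTERFACE

Orientations are given as a unit quaternion [w, x, y, z].
In Python, from plant import state, grab_frame, camera_info, robot gives the robot as it stands.
- The arm moves only by the tool play_rows, never from a script. Its argument "motion" is a list of rows, each an object with "dr": the turn, a rotation vector about the tool's x, y, z in degrees, a list of three; "xyz": the shift along the tool's x, y, z in cm, a list of three; "grip": the finger opening in cm, from 0 to 8.54. A call has 1 to 12 rows; each row is the pose to reach, as a shift and turn from the pose commanded when the call began, along the tool's axes at that moment; what a row does not reach only later rows make up. A row lasts 1/10 s, in which the tool goes at most 50 mm and 8.59 degrees, less where a joint would pass 70% of its speed; a pose out of reach is approached as far as the arm can. A call with a gripper value outside its range is refused whole. The fingers move at their own pace and stop on an object; "newtons" is the grip in N (left out, the last holds). Time passes only in rows, so rows that repeat a pose let the fingers close. It gives the time, the measured TCP pose, the force, the opening and the grip force at its end, in the units of the state.
- state(): the state, without advancing time (a new reading comes with each control period).
- grab_frame(name): name is "scene" or "top" or "wrist"; returns the picture (384x512x3 uint8, red, green, blue); there is no depth.
- camera_info(name): a dict with "fx", "fy", "cx", "cy" (pixels), "k1" (the pictures are not rectified: a ray, as slopes to the right and down, at radius r is drawn at 1 + k1 r^2 times it, then the intrinsics apply), "R" (3x3) and "t" (3): a world point X has camera coordinates R X + t. Camera axes: x right, y down, z forward; pixel columns grow to the right and rows downward; lengths in mm; the calibration is good to about 2 mm. A picture is of the moment at which its call begins: read the wrist's pose just before it. camera_info takes no time and is no camera call; for the wrist camera it gives the pose at the moment of the call.
- robot.hand_in(): hands the job in; it is judged then, once.
The state is a dict: "clock": time; "qpos": joint angles; "joint_vel": joint speeds; "tau": joint torques, N m; "tcp_pos": TCP position; "tcp_rot": TCP orientation; "ft_force": force on the tool from outside, world axes, zero at the start; "moment": the same for the moment, N m; "width": finger opening in mm; "grasp_force": force on a finger pad.
Only numpy, scipy, OpenCV 4.12 (cv2) and the standard library are available. Lean on these libraries where they do the work, as an engineer would, in place of code of your own. Each camera call takes 0.05 s, during which the arm holds its last target. There are 200 camera calls.

## Working session

There is one attempt and no reset: what is moved stays moved. The work goes in short steps, Python scripts to look and compute and a tool call to move; the robot and the scene stay as the last step left them, time stands still between calls to the robot, and variables do not carry over. Pictures are saved under pics/ and viewed, at most 10 in all, crops included, and the job is handed in when it is done.

Besides the shell and the picture viewer there is one more tool, called after "Emit:" as name([rows], argument=value, ...), one row to a line, values as JSON. play_rows: Moves the arm, as the interface text tells. Its arguments: {"type":"object","properties":{"motion":{"type":"array"},"newtons":{"type":"number"}},"required":["motion"]}

```bash
mkdir -p pics; ls
python3 - <<'E'
from plant import *
import cv2,numpy as np
a=grab_frame("scene");b=grab_frame("top")
cv2.imwrite("pics/s.png",cv2.resize(a[:,:,::-1],(800,600),interpolation=cv2.INTER_CUBIC))
cv2.imwrite("pics/t.png",cv2.resize(b[:,:,::-1],(800,600),interpolation=cv2.INTER_CUBIC))
for n in("scene","top","wrist"):print(n,camera_info(n))
print(state())
E
```

```text
pics
scene {'fx': 401.4764845746738, 'fy': 401.4764845746738, 'cx': 258.3627211045075, 'cy': 191.25555249778068, 'k1': -0.05267201276975864, 'R': array([[-0.88599069,  0.46329498,  0.01944872],
       [ 0.31919384,  0.63976604, -0.69915285],
       [-0.33635664, -0.61323501, -0.71470766]]), 't': array([ 468.3652048 , -143.03194014, 1117.45065024])}
top {'fx': 495.97122931818643, 'fy': 495.97122931818643, 'cx': 258.9333687666775, 'cy': 194.51074726645106, 'k1': -0.19177555236939509, 'R': array([[ 2.30380109e-02, -9.99730825e-01,  2.74358583e-03],
       [-9.90044144e-01, -2.31957912e-02, -1.38832804e-01],
       [ 1.38859074e-01,  4.82160575e-04, -9.90312034e-01]]), 't': array([  28.99962814,  557.37709991, 1205.51989957])}
wrist {'fx': 281.8615504700128, 'fy': 281.8615504700128, 'cx': 260.7057689349027, 'cy': 189.23255086953247, 'k1': -0.022215525488278702, 'R': array([[-0.37763101, -0.92595425,  0.00188583],
       [-0.87693521,  0.35829202,  0.32033023],
       [-0.29728682,  0.11931288, -0.94730406]]), 't': array([599.11207652, -41.74153393, 381.47951987])}
{'clock': 0.1, 'qpos': array([ 1.51674045e+00,  4.07714316e-02,  8.39056975e-02, -3.70184318e-04,
       -1.61548992e+00, -3.33678881e-01]), 'joint_vel': array([-0.00105993, -0.00128465,  0.00342621,  0.00016527, -0.0004653 ,
       -0.00077424]), 'tau': array([-5.09287012e-03, -3.69351590e+01,  3.48282373e+01,  6.95164517e+00,
       -4.50953637e-03, -6.07348497e-06]), 'tcp_pos': array([226.70071863, 555.21189981, 230.37229858]), 'tcp_rot': array([ 7.97826083e-04,  9.81267755e-01, -1.92647219e-01, -7.44580397e-05]), 'ft_force': array([-0.0494563 , -0.36453919, -0.83162812]), 'moment': array([-0.04561891,  0.01028177, -0.04457479]), 'grasp_force': 0.0, 'width': 84.9579754159375}
```

View pics/s.png

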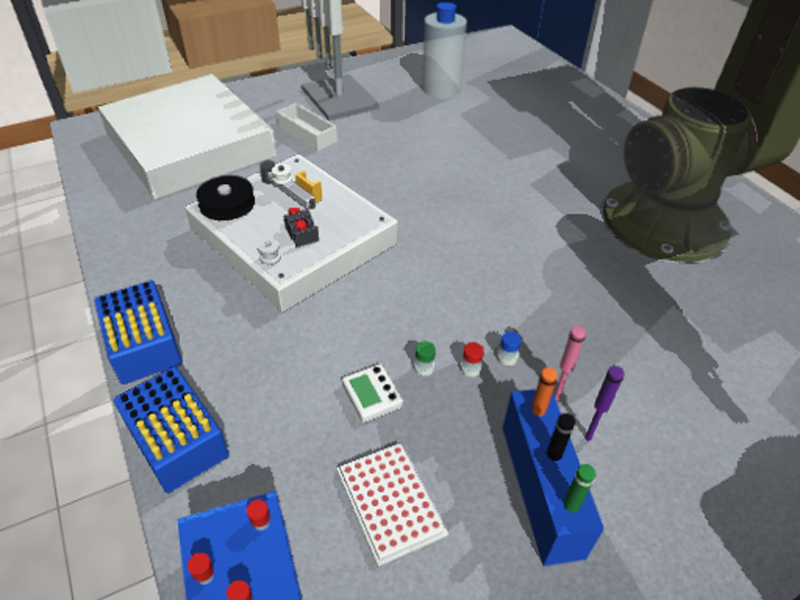

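View pics/t.png

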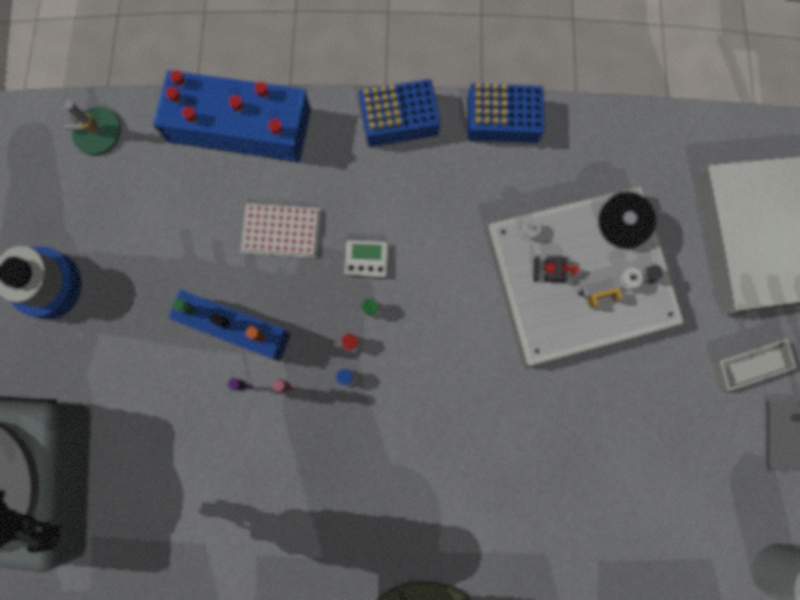

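The scene shows these things that could be taken for the key (scene / top pixels, 800x600): orange (545,390)/(253,333), black (562,437)/(219,320), green (580,487)/(183,305), and loose pink (575,348)/(280,386) and purple (610,385)/(235,384). I choose the orange one in the block's end hole and check it close up.

```bash
cat > h.py <<'E'
from plant import *
import cv2,numpy as np
def ray(ci,u,v):
    K=np.array([[ci['fx'],0,ci['cx']],[0,ci['fy'],ci['cy']],[0,0,1]])
    p=cv2.undistortPoints(np.array([[[u,v]]],float),K,np.array([ci['k1'],0,0,0,0.]))[0,0]
    R=np.array(ci['R']);return -R.T@np.array(ci['t']),R.T@np.array([p[0],p[1],1])
def onz(ci,u,v,z):
    o,d=ray(ci,u,v);return o+d*(z-o[2])/d[2]
def proj(ci,X):
    K=np.array([[ci['fx'],0,ci['cx']],[0,ci['fy'],ci['cy']],[0,0,1]])
    return cv2.projectPoints(np.array(X,float).reshape(-1,1,3),cv2.Rodrigues(np.array(ci['R']))[0],np.array(ci['t']),K,np.array([ci['k1'],0,0,0,0.]))[0][:,0]
def tri(a,b): # midpoint of rays (ci,u,v)
    o1,d1=ray(*a);o2,d2=ray(*b);s=np.linalg.lstsq(np.c_[d1,-d2],o2-o1,rcond=None)[0]
    p,q=o1+d1*s[0],o2+d2*s[1];return (p+q)/2,np.linalg.norm(p-q)
def crop(im,x,y,w,h,W,H):return cv2.resize(im[y:y+h,x:x+w,::-1],(W,H),interpolation=cv2.INTER_CUBIC)
E
python3 - <<'E'
from h import *
a=grab_frame("scene");b=grab_frame("top")
# 400x300 tiles, 4x / 3x
m=np.vstack([np.hstack([crop(a,310,200,100,75,400,300),crop(b,100,180,100,75,400,300)]),
 np.hstack([crop(a,115,90,133,100,400,300),crop(b,308,115,133,120,400,360)[:300]])])
cv2.imwrite("pics/c.png",m)
E
```

```text
(no output)
```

View pics/c.png

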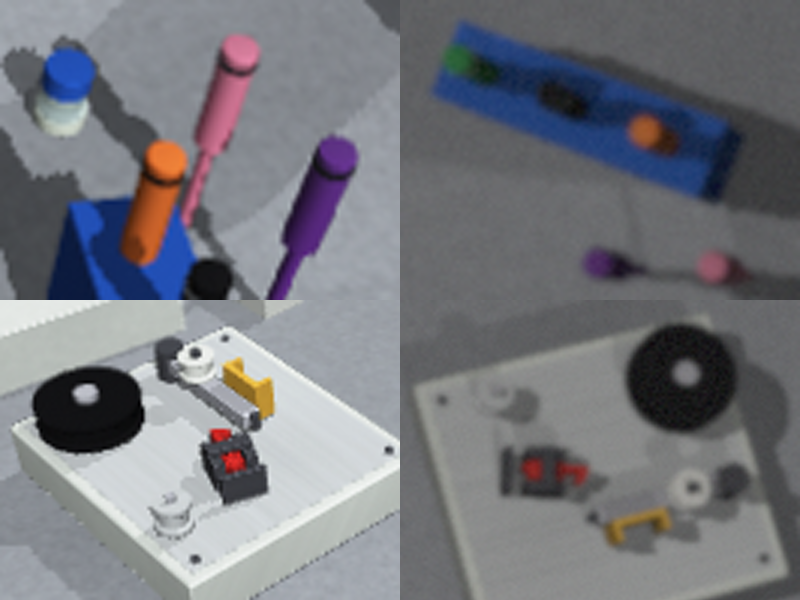

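```bash
cat > fit.py <<'E'
from h import *
from scipy.optimize import least_squares
s=camera_info("scene");t=camera_info("top");k=1.5625
print("key",tri((s,351.5,238),(t,161.5,212.75)),onz(t,161.5,212.75,150),onz(s,351.5,238,150))
print("pink",onz(t,275/1,0,0)*0, tri((s,310+240/4-.4,200+48/4),(t,100+315/4,180+267/4)))
print("purple",tri((s,310+337/4-.4,200+153/4),(t,100+198/4,180+264/4)))
print("black",onz(t,219/k,318/k,150),"green",onz(t,182/k,304/k,150))
for n,a,b in [("blackpul",(144.3,121),(403.3,139.3)),("alu",(171.7,155.7),(340,145.7)),("pivot",(115+168/3,90+46/3),(308+335/3,115+178/3)),("scr1",(180.3,176.3),(322.3,148.7)),("scr2",(245-.7,140),(343.7,224.6)),("scr3",(189.7,102.7),(429.3,201))]:
    print(n,tri((s,*a),(t,*b)))
C=np.array([[120,135],[120,-135],[-120,-135],[-120,135]])
pt=np.array([[488,224],[640,188],[682,322],[528,364]])/k
P=np.array([onz(t,u,v,50)[:2] for u,v in pt])
f=lambda q:(C@np.array([[np.cos(q[2]),np.sin(q[2])],[-np.sin(q[2]),np.cos(q[2])]])+q[:2]-P).ravel()
r=least_squares(f,[500,-150,0]);print("drive",r.x,r.fun.round(1))
q=r.x;R=np.array([[np.cos(q[2]),-np.sin(q[2])],[np.sin(q[2]),np.cos(q[2])]])
for n,p in [("blackpul",(65,-85)),("alu",(90,75)),("pivot",(-30,-100)),("saddle",(-45,-8))]:print(n,R@p+q[:2])
# block
pb=[(180,292),(287,334),(277,357),(170,320)]
print("block",[onz(t,u/k,v/k,80)[:2].round() for u,v in pb])
for n,p in [("vialb",(344,376)),("vialr",(349,341)),("vialg",(370,306))]:print(n,onz(t,p[0]/k,p[1]/k,45)[:2])
E
python3 fit.py
```

```text
key (array([492.70092718, 264.93404024, 149.11357468]), np.float64(2.8953739382051005)) [493.62943753 263.72112198 150.        ] [492.17668696 266.37802095 150.        ]
pink [0. 0. 0.] (array([416.83541442, 223.8691942 , 135.77737146]), np.float64(2.5468140414220573))
purple (array([416.61092335, 292.17643773, 135.02855797]), np.float64(2.2408927838615655))
black [513.63438041 314.65847894 150.        ] green [533.11460592 372.09274114 150.        ]
blackpul (array([ 696.63065564, -316.14915465,   81.60144206]), np.float64(5.075835835148392))
alu (array([ 676.74580241, -155.65232685,   80.124081  ]), np.float64(1.757583319407346))
pivot (array([ 610.21677676, -357.82826203,   78.01462137]), np.float64(2.523843508609228))
scr1 (array([ 674.93555057, -115.28814932,   48.0037164 ]), np.float64(3.038201292365878))
scr2 (array([ 483.32561608, -169.49482104,   48.61540687]), np.float64(3.127876354243004))
scr3 (array([ 547.36550351, -391.60839482,   48.32536351]), np.float64(2.9965808383150394))
drive [ 6.11869102e+02 -2.50626556e+02  2.76980915e-01] [ 1.3  2.4  5.1 -2.  -2.5 -2.5 -4.   2.2]
blackpul [ 697.63514815 -314.61237766]
alu [ 677.92982148 -153.87439179]
pivot [ 610.35782858 -355.01868272]
saddle [ 570.77188217 -270.62701935]
block [array([561., 397.]), array([499., 223.]), array([463., 237.]), array([517., 411.])]
vialb [438.39100121 135.05554993]
vialr [494.14530133 128.86329166]
vialg [551.04569184  97.09138804]
```

Emit:
play_rows([
  {"xyz": [3,1.4,0],"dr": [0,0,7.4],"grip": 8.5},
  {"xyz": [6,2.8,0],"dr": [0,0,15],"grip": 8},
  {"xyz": [9,4.2,0],"dr": [0,0,22],"grip": 7},
  {"xyz": [12,5.6,0],"dr": [0,0,30],"grip": 6},
  {"xyz": [15,7,0],"dr": [0,0,37],"grip": 5.5},
  {"xyz": [18,8.4,0],"dr": [0,0,44],"grip": 5.5},
  {"xyz": [21,9.8,0],"dr": [0,0,52],"grip": 5.5},
  {"xyz": [24,11.2,0],"dr": [0,0,59],"grip": 5.5},
  {"xyz": [27,12.6,0],"dr": [0,0,67],"grip": 5.5},
  {"xyz": [30.5,14.2,0],"dr": [0,0,75],"grip": 5.5},
  {"xyz": [33.5,15.7,0.3],"dr": [0,0,82],"grip": 5.5},
  {"xyz": [35.6,16.8,0.5],"dr": [0,0,88],"grip": 5.5},
])

```text
clock: 1.4
tcp_pos: [493.9, 263.6, 226.0]
tcp_rot: [-0.0, -0.57, 0.822, -0.0]
ft_force: [-0.3, 1.1, -0.5]
width: 55.0
grasp_force: 0.0
```

```bash
cat >> h.py <<'E'
from scipy.spatial.transform import Rotation as Ro
def Rt(s):
    q=s['tcp_rot'];return Ro.from_quat([q[1],q[2],q[3],q[0]]).as_matrix()
def rep():
    s=state();print("t",s['clock'],"p",s['tcp_pos'].round(1),"F",s['ft_force'].round(2),"w",round(s['width'],1),"g",round(s['grasp_force'],1),"q",s['qpos'].round(2));print(Rt(s).round(3));return s
E
python3 - <<'E'
from h import *
s=rep();ci=camera_info("wrist");a=grab_frame("wrist")
np.savez("w1.npz",R=ci['R'],t=ci['t'])
print(proj(ci,[[492.7,265,150],[492.7,265,80],[512,315,150],[533,371,150]]))
cv2.imwrite("pics/w1.png",cv2.resize(a[:,:,::-1],(800,600),interpolation=cv2.INTER_CUBIC))
E
```

```text
t 1.4 p [493.9 263.6 226. ] F [-0.33  1.13 -0.52] w 55.0 g 0.0 q [ 0.85 -0.07 -0.03  0.   -1.61 -1.21]
[[-0.351 -0.936 -0.   ]
 [-0.936  0.351 -0.   ]
 [ 0.     0.    -1.   ]]
[[262.50493936 199.96368913]
 [262.0715181  176.64248508]
 [261.78134353 256.07596993]
 [261.67919242 309.98012703]]
```

View pics/w1.png

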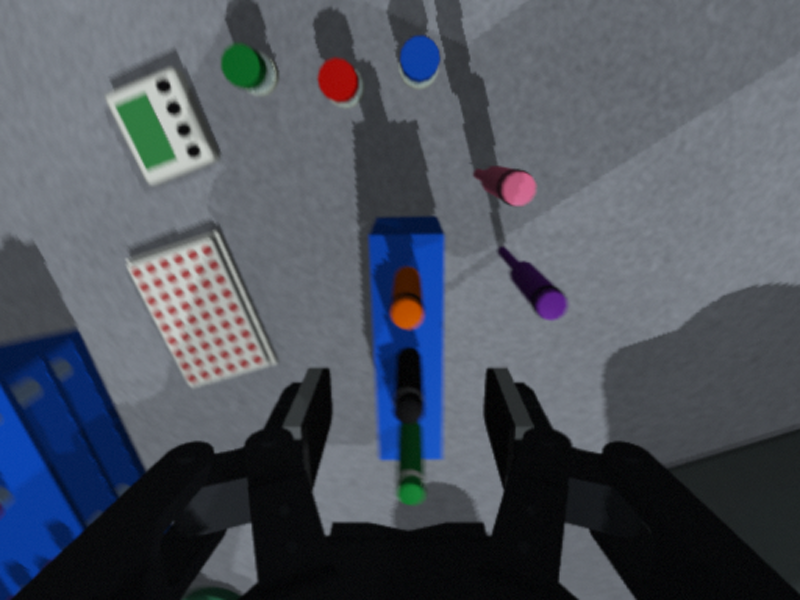

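The wrist view shows the orange cap at (407,312) centred between the fingers, with the black one at (408,400) and green at (411,490) behind it. Pink (517,188) and purple (549,303) are clear of the fingers. Going down.

Emit:
play_rows([
  {"xyz": [-0.1,0,3],"dr": [0,0,0],"grip": 5.5},
  {"xyz": [-0.1,0,6.5],"dr": [0,0,0],"grip": 5.5},
  {"xyz": [-0.1,0,10],"dr": [0,0,0],"grip": 5.5},
  {"xyz": [-0.1,0,12.5],"dr": [0,0,0],"grip": 5.5},
  {"xyz": [-0.1,0,13.9],"dr": [0,0,0],"grip": 5.5},
  {"xyz": [-0.1,0,13.9],"dr": [0,0,0],"grip": 4},
  {"xyz": [-0.1,0,13.9],"dr": [0,0,0],"grip": 2.5},
  {"xyz": [-0.1,0,13.9],"dr": [0,0,0],"grip": 1},
  {"xyz": [-0.1,0,13.9],"dr": [0,0,0],"grip": 1},
  {"xyz": [-0.1,0,13.9],"dr": [0,0,0],"grip": 1},
], newtons=90)

```text
clock: 2.45
tcp_pos: [494.2, 266.9, 89.5]
tcp_rot: [0.002, -0.572, 0.82, -0.0]
ft_force: [-1.0, 0.0, 5.9]
width: 16.3
grasp_force: 87.6
```

Emit:
play_rows([
  {"xyz": [-0.1,0,-0.5],"dr": [0,0,0],"grip": 1},
  {"xyz": [-0.1,0,-1.5],"dr": [0,0,0],"grip": 1},
  {"xyz": [-0.1,0,-3],"dr": [0,0,0],"grip": 1},
  {"xyz": [-0.1,0,-5],"dr": [0,0,0],"grip": 1},
  {"xyz": [-0.1,0,-7],"dr": [0,0,0],"grip": 1},
  {"xyz": [-0.1,0,-9],"dr": [0,0,0],"grip": 1},
  {"xyz": [-0.1,0,-11],"dr": [0,0,0],"grip": 1},
  {"xyz": [-0.1,0,-12],"dr": [0,0,0],"grip": 1},
  {"xyz": [-0.1,0,-12],"dr": [0,0,0],"grip": 1},
])

```text
clock: 3.35
tcp_pos: [494.1, 267.5, 209.5]
tcp_rot: [0.002, -0.572, 0.82, 0.0]
ft_force: [0.5, 0.5, -1.4]
width: 16.3
grasp_force: 87.8
```

Run:
```python
from h import *
s=rep();a=grab_frame("scene");b=grab_frame("top");w=grab_frame("wrist")
sc=camera_info("scene");t=camera_info("top")
p=s['tcp_pos']
for ci in(sc,t):print(proj(ci,[p,p+[0,0,-75]]))
cv2.imwrite("pics/l.png",np.hstack([crop(a,280,120,160,160,400,400),crop(w,180,60,160,160,400,400)]))
```

```text
t 3.35 p [494.1 267.5 209.5] F [ 0.53  0.49 -1.39] w 16.3 g 87.8 q [ 0.85 -0.07 -0.06  0.   -1.57 -1.21]
[[-0.346 -0.938  0.002]
 [-0.938  0.346  0.002]
 [-0.003 -0.002 -1.   ]]
[[357.91357178 215.96034702]
 [349.32935819 244.39321263]]
[[154.54716666 209.6611454 ]
 [161.15663342 213.17944559]]
```

View pics/l.png

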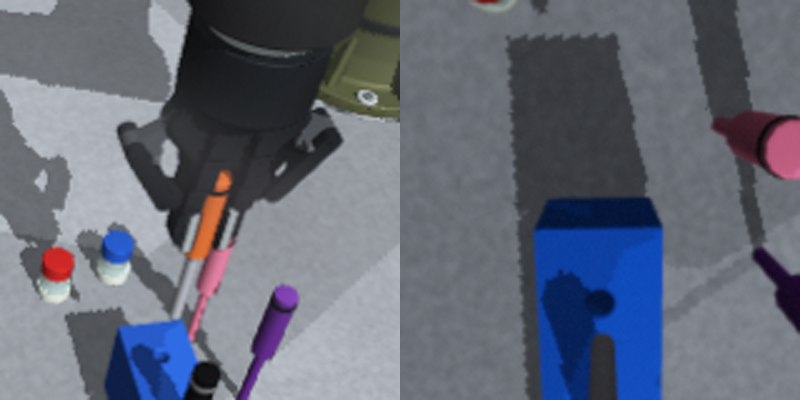

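The key is out of the block: the scene crop shows the orange handle in the fingers and the blade tip at about (178,318), roughly upright. The wrist crop shows the empty hole at (598,302) and the blade tip at (602,335). Working out the tip and the route next.

Run:
```python
from h import *
s=state();p=s['tcp_pos'];sc=camera_info("scene");w=camera_info("wrist")
print("tip",tri((sc,351.2,247.2),(w,260.8,195.5)),onz(w,260.8,195.5,130),p)
print(proj(w,[p+[0,0,-79.5]]),proj(sc,[p+[0,0,-79.5]]))
# drive plan
q=np.array([611.9,-250.6,.277]);R=lambda a:np.array([[np.cos(a),-np.sin(a)],[np.sin(a),np.cos(a)]])
piv=R(q[2])@[-30,-100]+q[:2]
for th in(-.25,0,.1,.2,.3,.36,.42,.48,.5):
    a=q[2]-th; P=R(a)@[-15-4,92]+piv
    print(th,"key axis",P.round(1),"dir",R(a)[:,0].round(3))
print("pre 40mm", (R(q[2])@[-15-4-35,92]+piv).round(1))
```

```text
tip (array([490.74951742, 267.55459084, 124.80771414]), np.float64(4.575692638416323)) [491.79394123 264.20996985 130.        ] [493.13869604 267.00737862 206.02292412]
[[260.43921778 197.54949088]] [[348.758649   246.73801908]]
-0.25 key axis [ 547.7 -285. ] dir [0.864 0.503]
0 key axis [ 567.  -271.7] dir [0.962 0.273]
0.1 key axis [ 575.5 -267.8] dir [0.984 0.176]
0.2 key axis [ 584.4 -264.7] dir [0.997 0.077]
0.3 key axis [ 593.5 -262.6] dir [ 1.    -0.023]
0.36 key axis [ 599.1 -261.7] dir [ 0.997 -0.083]
0.42 key axis [ 604.7 -261.2] dir [ 0.99  -0.143]
0.48 key axis [ 610.3 -261.1] dir [ 0.979 -0.202]
0.5 key axis [ 612.2 -261.1] dir [ 0.975 -0.221]
pre 40mm [ 533.3 -281.3]
```

Emit:
play_rows([
  {"xyz": [1.5,-0.7,0],"dr": [0,0,0],"grip": 1},
  {"xyz": [4,-1.8,0],"dr": [0,0,0],"grip": 1},
  {"xyz": [7,-3.2,0],"dr": [0,0,0],"grip": 1},
  {"xyz": [10,-4.5,0],"dr": [0,0,0],"grip": 1},
  {"xyz": [13,-5.9,0],"dr": [0,0,0],"grip": 1},
  {"xyz": [16,-7.3,0],"dr": [0,0,0],"grip": 1},
  {"xyz": [19,-8.6,0],"dr": [0,0,0],"grip": 1},
  {"xyz": [22,-10,0],"dr": [0,0,0],"grip": 1},
  {"xyz": [25,-11.4,0],"dr": [0,0,0],"grip": 1},
  {"xyz": [28,-12.7,0],"dr": [0,0,0],"grip": 1},
  {"xyz": [31,-14.1,0],"dr": [0,0,0],"grip": 1},
  {"xyz": [34,-15.4,0],"dr": [0,0,0],"grip": 1},
])

```text
clock: 4.7
tcp_pos: [519.8, -107.1, 206.5]
tcp_rot: [-0.001, -0.572, 0.82, 0.0]
ft_force: [0.7, 0.5, -1.1]
width: 15.8
grasp_force: 87.8
```

Emit:
play_rows([
  {"xyz": [3,-1.4,0],"dr": [0,0,-2],"grip": 1},
  {"xyz": [6,-2.7,0],"dr": [0,0,-4],"grip": 1},
  {"xyz": [9,-4.1,0],"dr": [0,0,-7],"grip": 1},
  {"xyz": [12,-5.4,0],"dr": [0,0,-10],"grip": 1},
  {"xyz": [14.5,-6.6,0],"dr": [0,0,-13],"grip": 1},
  {"xyz": [16,-7.3,0],"dr": [0,0,-15],"grip": 1},
  {"xyz": [16,-7.3,0],"dr": [0,0,-15],"grip": 1},
  {"xyz": [16,-7.3,0],"dr": [0,0,-15],"grip": 1},
])

```text
clock: 5.5
tcp_pos: [533.0, -280.9, 206.4]
tcp_rot: [-0.0, -0.674, 0.739, 0.001]
ft_force: [-0.2, 0.4, -0.6]
width: 15.9
grasp_force: 87.9
```

Run:
```python
from h import *
s=rep();w=camera_info("wrist");sc=camera_info("scene");a=grab_frame("wrist");b=grab_frame("scene");s=rep()
p=s['tcp_pos'];print("tip pred",proj(w,[p+[0,0,-79.5]]),proj(sc,[p+[0,0,-79.5]]))
q=[611.9,-250.6];c,d=np.cos(.277),np.sin(.277);R=np.array([[c,-d],[d,c]])
L=np.array([[-26,0-26+0,92],[-57,10,92],[-57,-26,92],[-45,10,92],[-45,-26,92],[-30,-100,84]],float)
L[0]=[-45,-8,92]
W=np.c_[L[:,:2]@R.T+q,L[:,2]];print("sad centre, wall ends, face ends, pivot",proj(w,W).round(1).tolist())
cv2.imwrite("pics/w2.png",np.hstack([cv2.resize(a[:,:,::-1],(500,375),interpolation=cv2.INTER_CUBIC),crop(b,100,80,125,156,300,375)]))
cv2.imwrite("w2raw.png",a[:,:,::-1]);np.savez("w2.npz",**{k:w[k] for k in w})
```

```text
t 5.5 p [ 533.  -280.9  206.4] F [-0.19  0.36 -0.64] w 15.9 g 87.9 q [-0.15  0.05  0.05 -0.   -1.57  0.06]
[[-0.093 -0.996 -0.002]
 [-0.996  0.093  0.   ]
 [-0.     0.002 -1.   ]]
t 5.6 p [ 533.5 -280.1  207.1] F [ 0.82  0.32 -1.26] w 16.2 g 87.9 q [-0.15  0.05  0.05 -0.   -1.57  0.06]
[[-0.091 -0.996 -0.   ]
 [-0.996  0.091  0.   ]
 [-0.     0.    -1.   ]]
tip pred [[259.88571824 198.59722508]] [[206.69609528  96.57880865]]
sad centre, wall ends, face ends, pivot [[222.7, 198.2], [241.1, 210.0], [226.7, 177.4], [230.0, 214.0], [215.2, 181.7], [168.5, 112.7]]
```

View pics/w2.png

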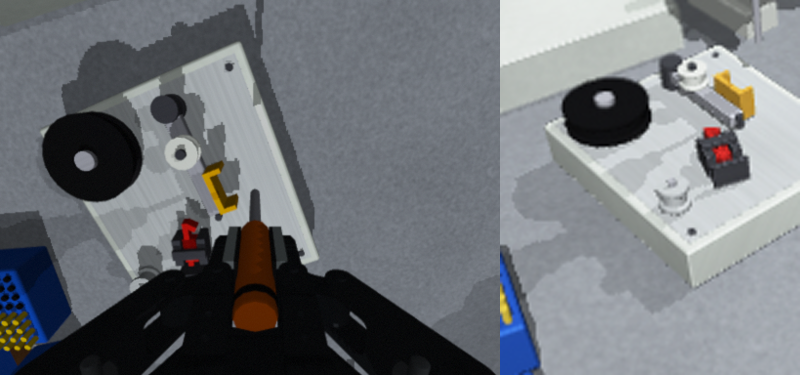

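The wrist view shows the blade tip at (255,192), the yellow saddle at about (218,188) between walls near (215,165) and (232,210), the pivot at (168,108) and the pawl at (190,235). I'm enlarging it to measure the saddle.

Run:
```python
import cv2
a=cv2.imread("w2raw.png");cv2.imwrite("pics/w3.png",cv2.resize(a[90:270,150:350],(800,720),interpolation=cv2.INTER_CUBIC)[:600])
```

```text
(no output)
```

View pics/w3.png

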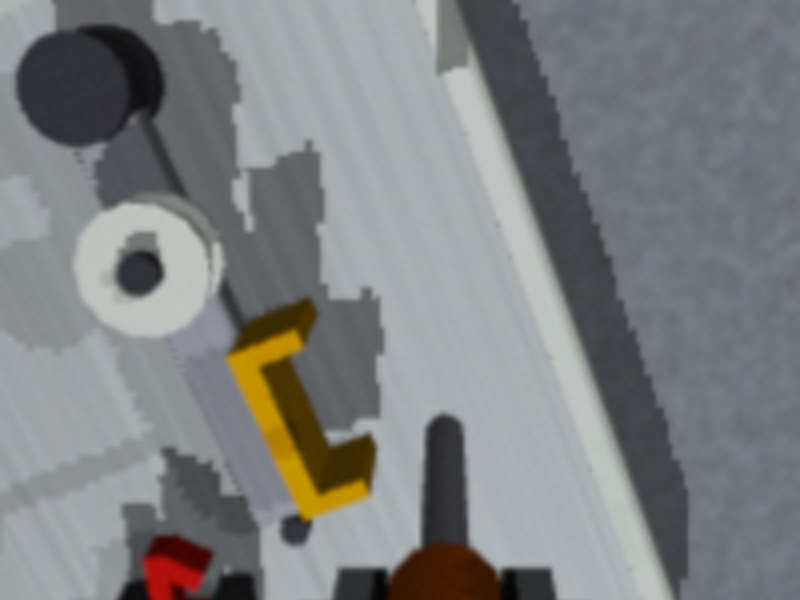

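Saddle mid-face measures (223,197) px against a predicted (222.7,198.2), so the drive pose holds. Lowering the blade and approaching.

Emit:
play_rows([
  {"xyz": [0,0,2],"dr": [0,0,0],"grip": 1},
  {"xyz": [0,0,4],"dr": [0,0,0],"grip": 1},
  {"xyz": [0,0,5.5],"dr": [0,0,0],"grip": 1},
  {"xyz": [0,0,6.5],"dr": [0,0,0],"grip": 1},
  {"xyz": [-0.4,-1,6.5],"dr": [0,0,0],"grip": 1},
  {"xyz": [-0.9,-2,6.5],"dr": [0,0,0],"grip": 1},
  {"xyz": [-1.1,-2.6,6.5],"dr": [0,0,0],"grip": 1},
  {"xyz": [-1.1,-2.6,6.5],"dr": [0,0,0],"grip": 1},
], newtons=110)

```text
clock: 6.4
tcp_pos: [562.0, -271.5, 142.8]
tcp_rot: [0.0, -0.675, 0.738, -0.0]
ft_force: [0.5, 0.2, -1.6]
width: 15.5
grasp_force: 107.4
```

Run:
```python
from h import *
s=rep();w=camera_info("wrist");a=grab_frame("wrist");b=grab_frame("scene");p=s['tcp_pos']
print("tip pred",proj(w,[p+[0,0,-79.5]]))
cv2.imwrite("pics/w4.png",np.hstack([crop(a,150,90,133,160,400,480),crop(b,150,80,100,120,400,480)]))
```

```text
t 6.4 p [ 562.  -271.5  142.8] F [ 0.54  0.18 -1.59] w 15.5 g 107.4 q [-0.13  0.11 -0.    0.   -1.46  0.04]
[[-0.09  -0.996  0.001]
 [-0.996  0.09  -0.   ]
 [ 0.    -0.001 -1.   ]]
tip pred [[260.61173702 197.41052843]]
```

View pics/w4.png

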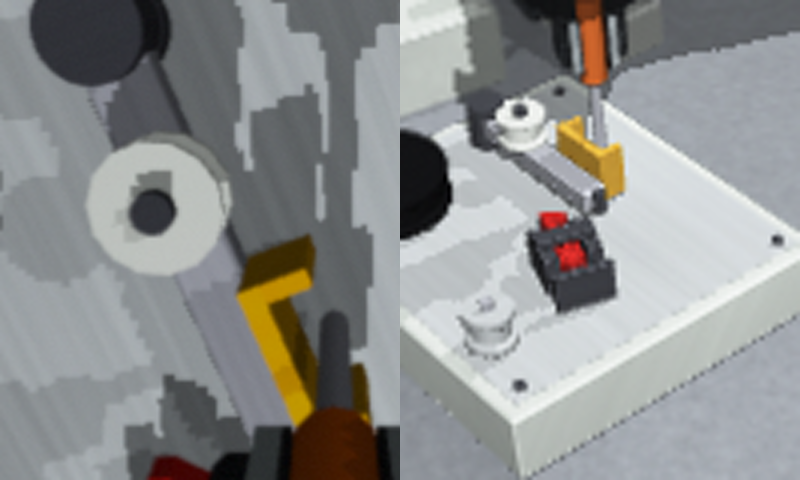

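The blade stands inside the saddle just short of its face: tip at (335,320) in the wrist crop, walls at (275,260) and (345,390). Starting the gentle push.

Emit:
play_rows([
  {"xyz": [-0.03,-0.25,0],"dr": [0,0,0],"grip": 1},
  {"xyz": [-0.05,-0.45,0],"dr": [0,0,0],"grip": 1},
  {"xyz": [-0.15,-0.65,0],"dr": [0,0,0],"grip": 1},
  {"xyz": [-0.25,-0.85,0],"dr": [0,0,0],"grip": 1},
  {"xyz": [-0.37,-1.05,0],"dr": [0,0,0],"grip": 1},
  {"xyz": [-0.47,-1.25,0],"dr": [0,0,0],"grip": 1},
  {"xyz": [-0.55,-1.45,0],"dr": [0,0,0],"grip": 1},
  {"xyz": [-0.65,-1.65,0],"dr": [0,0,0],"grip": 1},
], newtons=120)

```text
clock: 7.3
tcp_pos: [577.7, -266.9, 142.4]
tcp_rot: [-0.0, -0.674, 0.739, 0.0]
ft_force: [-2.9, 0.1, 1.0]
width: 15.6
grasp_force: 117.0
```

Emit:
play_rows([
  {"xyz": [-0.09,-0.2,0],"dr": [0,0,0],"grip": 1},
  {"xyz": [-0.17,-0.4,0],"dr": [0,0,0],"grip": 1},
  {"xyz": [-0.25,-0.6,0],"dr": [0,0,0],"grip": 1},
  {"xyz": [-0.32,-0.8,0],"dr": [0,0,0],"grip": 1},
  {"xyz": [-0.39,-1.0,0],"dr": [0,0,0],"grip": 1},
  {"xyz": [-0.46,-1.2,0],"dr": [0,0,0],"grip": 1},
  {"xyz": [-0.53,-1.4,0],"dr": [0,0,0],"grip": 1},
])

```text
clock: 8.0
tcp_pos: [590.5, -263.5, 142.4]
tcp_rot: [-0.002, -0.674, 0.739, 0.001]
ft_force: [-9.0, -0.8, 2.2]
width: 15.6
grasp_force: 117.4
```

Run:
```python
from h import *
s=rep();w=camera_info("wrist");a=grab_frame("wrist");b=grab_frame("scene");p=s['tcp_pos']
print("tip pred",proj(w,[p+[0,0,-79.5]]))
q=[611.9,-250.6];R=lambda a:np.array([[np.cos(a),-np.sin(a)],[np.sin(a),np.cos(a)]])
piv=R(.277)@[-30,-100]+q
for th in(.1,.2,.3,.4):
    m=R(.277-th);print(th,proj(w,[[*(m@[-15,74]+piv),92],[*(m@[-27,74]+piv),92]]).round(1).tolist())
cv2.imwrite("pics/w5.png",np.hstack([crop(a,150,90,133,160,400,480),crop(b,150,80,100,120,400,480)]))
```

```text
t 8.0 p [ 590.5 -263.5  142.4] F [-8.97 -0.77  2.22] w 15.6 g 117.4 q [-0.11  0.17  0.07  0.   -1.47  0.02]
[[-0.091 -0.996 -0.004]
 [-0.996  0.091 -0.001]
 [ 0.001  0.004 -1.   ]]
tip pred [[260.12023215 197.50867509]]
0.1 [[268.5, 182.9], [284.7, 178.6]]
0.2 [[258.9, 186.9], [275.3, 184.3]]
0.3 [[249.1, 190.0], [265.6, 189.0]]
0.4 [[239.0, 192.2], [255.5, 192.7]]
```

View pics/w5.png

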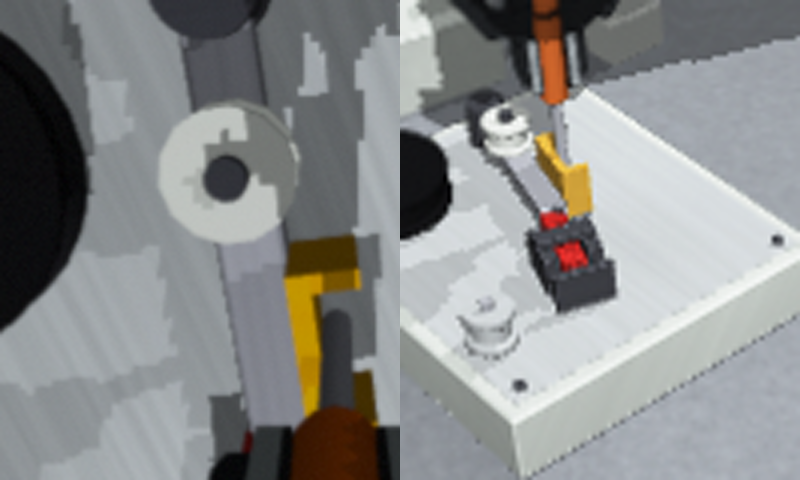

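The arm has swung to about 0.22 rad and is riding the pawl. The blade is seated against the face between the walls at (335,330), with 9 N measured. Continuing slowly.

Emit:
play_rows([
  {"xyz": [-0.03,-0.1,0],"dr": [0,0,0],"grip": 1},
  {"xyz": [-0.05,-0.2,0],"dr": [0,0,0],"grip": 1},
  {"xyz": [-0.08,-0.3,0],"dr": [0,0,0],"grip": 1},
  {"xyz": [-0.1,-0.4,0],"dr": [0,0,0],"grip": 1},
  {"xyz": [-0.13,-0.5,0],"dr": [0,0,0],"grip": 1},
  {"xyz": [-0.15,-0.6,0],"dr": [0,0,0],"grip": 1},
])

```text
clock: 8.7
tcp_pos: [597.3, -262.4, 142.3]
tcp_rot: [-0.001, -0.674, 0.739, 0.001]
ft_force: [-6.4, -0.8, 0.5]
width: 15.3
grasp_force: 117.5
```

Emit:
play_rows([
  {"xyz": [-0.02,-0.1,0],"dr": [0,0,0],"grip": 1},
  {"xyz": [-0.04,-0.2,0],"dr": [0,0,0],"grip": 1},
  {"xyz": [-0.06,-0.3,0],"dr": [0,0,0],"grip": 1},
  {"xyz": [-0.08,-0.4,0],"dr": [0,0,0],"grip": 1},
  {"xyz": [-0.1,-0.5,0],"dr": [0,0,0],"grip": 1},
  {"xyz": [-0.11,-0.6,0],"dr": [0,0,0],"grip": 1},
])

```text
clock: 9.3
tcp_pos: [604.2, -261.5, 142.2]
tcp_rot: [-0.0, -0.674, 0.739, 0.0]
ft_force: [-3.5, -0.8, 1.2]
width: 15.6
grasp_force: 117.2
```

Emit:
play_rows([
  {"xyz": [-0.01,-0.1,0],"dr": [0,0,0],"grip": 1},
  {"xyz": [-0.02,-0.2,0],"dr": [0,0,0],"grip": 1},
  {"xyz": [-0.03,-0.3,0],"dr": [0,0,0],"grip": 1},
  {"xyz": [-0.04,-0.4,0],"dr": [0,0,0],"grip": 1},
  {"xyz": [-0.05,-0.5,0],"dr": [0,0,0],"grip": 1},
  {"xyz": [-0.05,-0.6,0],"dr": [0,0,0],"grip": 1},
  {"xyz": [-0.05,-0.6,0],"dr": [0,0,0],"grip": 1},
])

```text
clock: 10.0
tcp_pos: [610.4, -261.4, 142.2]
tcp_rot: [-0.0, -0.674, 0.739, 0.0]
ft_force: [-4.7, -1.2, -0.7]
width: 15.1
grasp_force: 117.2
```

Run:
```python
from h import *
s=rep();w=camera_info("wrist");a=grab_frame("wrist");b=grab_frame("scene");p=s['tcp_pos']
print("tip pred",proj(w,[p+[0,0,-79.5]]))
q=[611.9,-250.6];R=lambda a:np.array([[np.cos(a),-np.sin(a)],[np.sin(a),np.cos(a)]])
piv=R(.277)@[-30,-100]+q
for th in(.3,.36,.42,.48,.54):
    m=R(.277-th);print(th,((proj(w,[[*(m@[-15,74]+piv),92],[*(m@[-27,74]+piv),92],[*piv,84],[*(m@[0,40]+piv),84]])-[150,90])*3).round().tolist())
cv2.imwrite("pics/w6.png",np.hstack([crop(a,150,90,133,160,400,480),crop(b,150,80,100,120,400,480)]))
```

```text
t 10.0 p [ 610.4 -261.4  142.2] F [-4.72 -1.19 -0.71] w 15.1 g 117.2 q [-0.1   0.22  0.12  0.   -1.47  0.01]
[[-0.091 -0.996 -0.   ]
 [-0.996  0.091 -0.   ]
 [ 0.     0.    -1.   ]]
tip pred [[260.52291902 197.40301875]]
0.3 [[379.0, 285.0], [429.0, 282.0], [294.0, -38.0], [307.0, 143.0]]
0.36 [[361.0, 289.0], [411.0, 289.0], [294.0, -38.0], [297.0, 143.0]]
0.42 [[343.0, 292.0], [392.0, 295.0], [294.0, -38.0], [287.0, 143.0]]
0.48 [[324.0, 295.0], [373.0, 300.0], [294.0, -38.0], [277.0, 142.0]]
0.54 [[305.0, 296.0], [354.0, 304.0], [294.0, -38.0], [267.0, 140.0]]
```

View pics/w6.png

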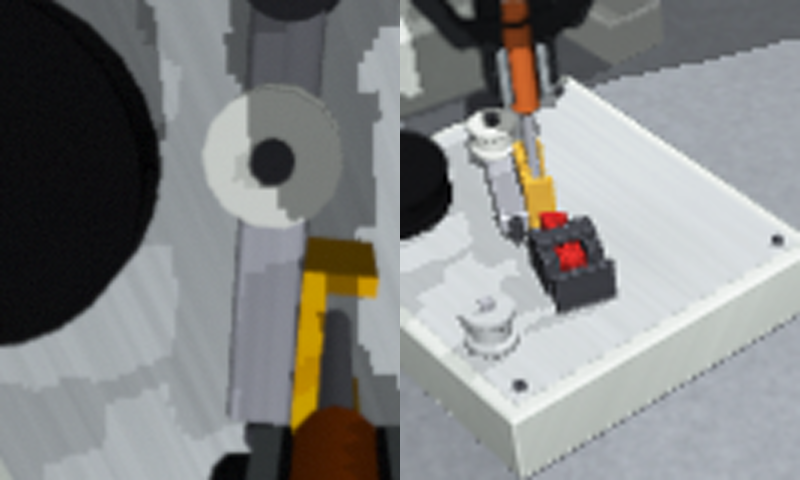

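The wrist view puts the saddle's inner corner at (325,282), which means about 0.47 rad. The scene shows the arm's end pin at (515,230), past the red pawl, and the blade is still seated. The force peaked at 9 N over the pawl, dropped to 3.5 N, and now holds at about 5 N, so it has clicked and the key is carrying the arm.

```bash
python3 -c "
from h import *
rep();print(robot.hand_in())"
```

```text
t 10.1 p [ 610.4 -261.4  142.3] F [-3.43 -1.11  0.28] w 15.3 g 117.2 q [-0.1   0.22  0.12  0.   -1.47  0.01]
[[-0.091 -0.996 -0.   ]
 [-0.996  0.091 -0.   ]
 [ 0.     0.    -1.   ]]
the job is handed in; nothing more can be done
None
```

The job is handed in: the orange key is in the gripper, pressing the saddle with about 4 N and holding the tensioner arm at about 0.47 rad, roughly 1 cm past the ratchet click (angle estimated from the camera).

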